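Turn the parts carousel to the grease tin

ROBOT

A 6-joint arm with a two-finger parallel gripper is mounted at the origin on the work surface; the furniture and walls round the work are solid. World frame = base frame: x ahead of the robot, y to its left, z up, the work surface at z = 0. Lengths are in m, angles in rad, forces in N, time in s.
With the tool pointing down it reaches from about 0.375 to 0.975 m from the base axis. Payload 3.8 kg.
Tool frame: the origin (TCP) lies midway between the tips of the shut fingers; the grasp point (between the pads) lies 19 mm behind it; x points along the fingers, y is the direction in which the jaws open and shut, and the axes are right-handed (so a half turn about x gives the same grasp; the last joint's range is limited). The gripper opens to 88 mm and grips with 3 to 60 N. Pads are 18 mm wide; open, the fingers measure 123 mm over their backs; the gripper's body (75 mm by 187 mm) begins 45 mm behind the grasp point.
Start: joints at [1.208, 0.264, 1.604, -0, 1.274, -0.037], TCP at [0.216, 0.639, 0.239] pointing down, gripper open.
Joint ranges: [-2.63, 2.63], [-0.94, 2.18], [0.31, 2.57], [-1.31, 4.45], [0, 2.66], [-2.55, 2.55]. Speed limits (rad/s): [2.57, 2.57, 3.14, 3.14, 3.14, 3.14].

INTERFACE

Orientations are given as a rotation vector (axis times angle).
In Python, from cell import manip, inverse_kinematics, cams, order gives the robot as it stands. Calls block until the motion is done:
- manip.move_pose(position, orientation): joint-space move of the TCP to a pose.
- manip.move_linear(position, rate=0.15, rot=None): straight line of the TCP; rot=None keeps the orientation; rate is the mean speed in m/s.
- manip.set_joints(angles): joint-space move.
- manip.set_gripper(opening, force=None): finger opening in m; force is the grip in N (None keeps the last); returns when the fingers have stopped.
- manip.dwell(seconds).
- inverse_kinematics(position, orientation): joint angles nearest the present ones, or None.
- manip.state(): the state.
- cams.capture(name): name is "scene" or "top" or "wrist"; returns a dict with "image" (480x640x3 uint8, blue, green, red), "z_map" (480x640 float32, m along the optical axis (not along the pixel's ray), 0 where there is no reading), "intrinsics" (3x3 intrinsics, pixels), "k1" (the pictures are not rectified: a ray, as slopes to the right and down, at radius r is drawn at 1 + k1 r^2 times it, then the intrinsics apply), "position" and "orientation" of the camera in the world; the wrist camera has in their place "T_tool_cam" (4x4, takes a point from camera to tool coordinates, whose origin is the TCP and whose axes are the tool frame's). Camera axes: x right, y down, z forward; pixel columns grow to the right and rows downward; lengths in m; the calibration is good to about 2 mm. A picture is of the moment at which its call begins: read the wrist's pose just before it.
A pose or a line that the arm cannot do raises manip.IKError and nothing moves.
- order.close_job(): hands the job in, once; it reports no verdict.
The state is a dict: "clock": time; "joint_pos": joint angles; "joint_velocities": joint speeds; "tau": joint torques, N m; "tool_pos": TCP position; "tcp_rot": TCP orientation; "contact_force": force on the tool from outside, world axes, zero at the start; "moment": the same for the moment, N m; "gripper_width": finger opening in m.
Only numpy, scipy, OpenCV 4.12 (cv2) and the standard library are available. Lean on these libraries where they do the work, as an engineer would, in place of code of your own. Each camera call takes 0.05 s, during which the arm holds its last target.

TASK

Push the round blue parts carousel round by its rim or spokes, with the fingertips, until the red-lidded grease tin standing in it is squarely in line with the yellow pointer on the carousel's foot, and leave it at rest there. Do not touch, lift or tip any of the things standing in the carousel, and leave the other things on the table alone.

Things in the scene. Friction and masses are not known exactly. Their poses are not given: they have to be found in the camera images.
- carousel_foot: Fixed dark steel foot of the carousel: round plate 176 mm across with a column, bolted down. Origin on the carousel's turning axis at table height. Its own -x axis runs from the turning axis to the yellow pointer, a flat arrow lying on the table 177 to 216 mm out from the axis and 11 mm high, pointing inward; it faces roughly towards the robot.
- carousel (a joint): Turn of the carousel about its vertical axis, rad, measured from where it stood at the start, positive counter-clockwise seen from above; it can turn more than a full turn either way. Stiff enough to stay where it is left (about 0.12 N m of friction, that is about 1 N at the spokes), no notches and no spring.
- spoke_knob (a point): Centre of the 18 mm black ball on the end of one of five identical push spokes, 160 mm from the axis; turns with the carousel. Spokes: level radial steel bars 10 mm thick, centre line 59 mm above the table, every 72 degrees, sticking out of the blue rim over clear table.
- tray (a point): Turning axis at the carousel's floor, 48 mm above the table; turns with the carousel. The blue rim is 230 mm across and reaches from 43 to 73 mm above the table. Five dividers, tops 72 mm above the table, run from the axis to the rim, each in line with a spoke, so a compartment's middle lies 36 degrees from the spokes on either side.
- grease_tin: Round grease tin with a red lid and a yellow band, 67 mm across, 60 mm tall, its centre about 72 mm from the carousel's axis. It stands loose in one of the five compartments; origin at the centre of its underside, 48 mm above the table.
- bush: Flanged brass bush standing on its flange, 44 mm across, 32 mm tall. It stands loose in one of the five compartments; origin at the centre of its underside, 48 mm above the table.
- bolt_grey: Grey bolt standing on its head, 30 mm across the head, 70 mm tall. It stands loose in one of the five compartments; origin at the centre of its underside, 48 mm above the table.
- bolt_rusty: Rusty brown bolt standing on its head, 26 mm across the head, 59 mm tall. It stands loose in one of the five compartments; origin at the centre of its underside, 48 mm above the table.
- nut: Rusty brown hexagon nut lying flat, 30 mm across, 13 mm tall. It stands loose in one of the five compartments; origin at the centre of its underside, 48 mm above the table.
- wood_block: Brown softwood block, 71 x 99 x 42 mm, lying to the right of the carousel. Loose, not part of the job. Origin at the centre of its underside.
- angle_off: Rusty steel angle offcut, 69 x 173 x 35 mm, lying to the left of the carousel. Loose, not part of the job. Origin at the centre of its underside.
- tube_off_2: Rusty square tube offcut, 89 x 115 x 40 mm, at the far left. Loose, not part of the job. Origin at the centre of its underside.
- tape_masking: Yellowish roll of tape lying flat, 100 mm across, 25 mm high, at the right. Loose, not part of the job. Origin at the centre of its underside.
There are look-alikes about, which are no part of the job. Leave any white look-alike of the grease_tin alone.

How it is judged:
At the end, for the whole second after the job is handed in: The tin's centre is on the pointer's side, over 50 mm out from the axis and within 15 mm of the line through the pointer; the carousel is still (under 0.05 rad/s); all five things stand upright (within 0.15 rad) in it; the other things lie within 20 mm of their start (x of grease_tin in the frame of carousel_foot below -0.05 m and y of grease_tin in the frame of carousel_foot between -0.015 and 0.015 m and velocity of joint carousel between -0.05 and 0.05 rad/s and horizontal distance between each of bush, grease_tin, bolt_grey, bolt_rusty, nut and carousel_foot below 0.11 m and angle between each of bush, grease_tin, bolt_grey, bolt_rusty, nut's own z axis and vertical below 0.15 rad and height (world z) of each of bush, grease_tin, bolt_grey, bolt_rusty, nut below 0.06 m and distance of each of wood_block, angle_off, tube_off_2, tape_masking from where it was at the start of the episode below 0.02 m); the robot touches nothing.
It fails at once if the robot touches a thing standing in the carousel (over 1 N) (contact force between any of the fingers, the arm and bush above 1 N or contact force between any of the fingers, the arm and grease_tin above 1 N or contact force between any of the fingers, the arm and bolt_grey above 1 N or contact force between any of the fingers, the arm and bolt_rusty above 1 N or contact force between any of the fingers, the arm and nut above 1 N).
It fails at once if a thing standing in the carousel is tipped or lifted (over 0.4 rad or 20 mm) (angle between any of bush, grease_tin, bolt_grey, bolt_rusty, nut's own z axis and vertical above 0.4 rad or height (world z) of any of bush, grease_tin, bolt_grey, bolt_rusty, nut above 0.068 m).
It fails at once if a loose thing on the table is moved by more than 20 mm (distance of any of wood_block, angle_off, tube_off_2, tape_masking from where it was at the start of the episode above 0.02 m).
It also fails if it takes over 51 s, if anything falls off the work surface, if the arm or the gripper's body presses on something with over 40 N, if the wrist force passes 120 N, or if a joint passes its speed limit or range.

## Working session

There is one attempt and no reset: what is moved stays moved. The work goes in short steps, each a Python script; the robot and the scene stay as the last script left them, time stands still between calls to the robot, and variables do not carry over. Pictures are saved under pics/ and viewed, and the job is handed in when it is done.

```bash
ls; mkdir -p pics; python3 - <<'E'
from cell import manip,cams
import cv2,numpy as np
for n in("scene","top"):
    c=cams.capture(n); cv2.imwrite(f"pics/{n}0.png",c["image"]); print(n,c["intrinsics"].tolist(),c["k1"],c["position"],c["orientation"],(c["z_map"]>0).mean())
print(manip.state())
E
```

```text
pics
scene [[452.4204428565104, 0.0, 319.9410458426433], [0.0, 452.4204428565104, 243.21686638244202], [0.0, 0.0, 1.0]] -0.1154739467175237 [-0.32164808 -0.66190442  0.83605896] [-1.98598771  1.08628682 -0.52472841] 0.8788346354166666
top [[475.80468236703757, 0.0, 321.7242290164532], [0.0, 475.80468236703757, 235.06190759800774], [0.0, 0.0, 1.0]] 0.04011219416468716 [ 0.46287166 -0.04725015  1.6231474 ] [-2.21193825  2.20156986 -0.06895931] 0.995947265625
{'clock': 0.1, 'joint_pos': array([ 1.20810658e+00,  2.64691534e-01,  1.60520407e+00, -1.47178898e-05,
        1.27368502e+00, -3.69422598e-02]), 'joint_velocities': array([ 0.0022145 , -0.00287429, -0.00344268, -0.0008379 , -0.0003984 ,
        0.00029063]), 'tau': array([ 9.35173193e-04, -5.03620756e+01, -3.58070683e+01,  7.30446191e-02,
        2.34398927e-02, -4.47234697e-05]), 'tool_pos': array([0.21582394, 0.6389096 , 0.23752127]), 'tcp_rot': array([ 0.25410873,  1.55601856, -0.25718497]), 'contact_force': array([ 0.20587061, -0.09816523, -0.52980163]), 'moment': array([-0.01171168, -0.03043315,  0.01539157]), 'gripper_width': 0.08802637532406604}
```

View pics/scene0.png

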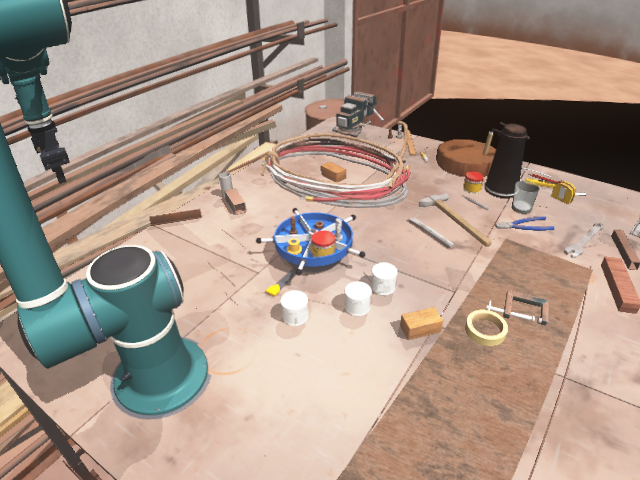

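View pics/top0.png

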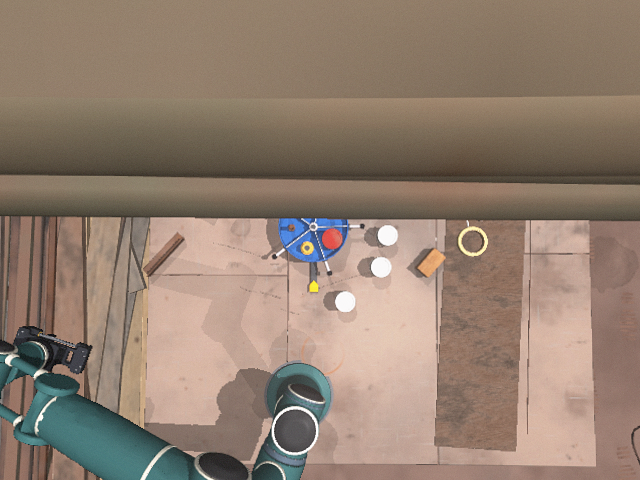

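Both views show the carousel: tin at top (332,239), hub at (314,226), pointer at (314,286). Possible confusions with the tin are:
- the white tins at top (388,235), (381,267) and (345,301)
- a second red-lidded tin at scene (474,182), far off on the table
- the tin in the carousel at scene (323,243), top (332,239)

I choose the last, since it's the only one standing in the carousel. Next I'll check it in a crop and measure.

```bash
cat > h.py <<'E'
import numpy as np,cv2
from scipy.spatial.transform import Rotation as R
from cell import manip,cams,inverse_kinematics,order
def ray(c,uv):
    K=c["intrinsics"]; d=np.array([(uv[0]-K[0,2])/K[0,0],(uv[1]-K[1,2])/K[1,1]]); s=d.copy()
    for _ in range(20): s=d/(1+c["k1"]*(s@s))
    return s
def onplane(c,uv,z):
    s=ray(c,uv); Rm=R.from_rotvec(c["orientation"]).as_matrix()
    v=Rm@np.array([s[0],s[1],1.]); p=np.asarray(c["position"]); return p+v*(z-p[2])/v[2]
def project(c,P):
    Rm=R.from_rotvec(c["orientation"]).as_matrix(); q=Rm.T@(np.asarray(P)-c["position"]); s=q[:2]/q[2]
    K=c["intrinsics"]; s=s*(1+c["k1"]*(s@s)); return np.array([K[0,0]*s[0]+K[0,2],K[1,1]*s[1]+K[1,2]])
def blob(c,lo,hi,box,hue2=None):
    h=cv2.cvtColor(c["image"],cv2.COLOR_BGR2HSV); m=cv2.inRange(h,lo,hi)
    if hue2: m|=cv2.inRange(h,*hue2)
    z=np.zeros_like(m); x0,y0,x1,y1=box; z[y0:y1,x0:x1]=m[y0:y1,x0:x1]
    n,l,st,ce=cv2.connectedComponentsWithStats(z); i=1+np.argmax(st[1:,4]); return ce[i],st[i]
RED=dict(lo=(0,150,90),hi=(6,255,255),hue2=((172,150,90),(180,255,255)))
E
python3 - <<'E'
from h import *
for n,box,b2,b3 in (("scene",(240,190,380,310),(255,280,300,300),(250,195,370,280)),("top",(260,215,380,310),(300,275,330,300),(265,218,360,270))):
    c=cams.capture(n); x0,y0,x1,y1=box
    cv2.imwrite(f"pics/{n}_crop.png",cv2.resize(c["image"][y0:y1,x0:x1],None,fx=5,fy=5,interpolation=cv2.INTER_CUBIC))
    r,st=blob(c,RED["lo"],RED["hi"],b3,RED["hue2"]); print(n,"lid",r,st,onplane(c,r,.108))
    y,st=blob(c,(22,150,120),(34,255,255),b2); print("ptr",y,st,onplane(c,y,.011))
    u,v=map(int,r);print(c["z_map"][v,u])
E
```

```text
scene lid [320.63902439 238.11219512] [312 231  22  15 205] [ 0.51001632 -0.10777418  0.108     ]
ptr [273.43478261 289.35869565] [266 285  14  10  92] [ 0.35708346 -0.0536678   0.011     ]
1.2413378
top lid [329.13270142 239.25592417] [322 229  16  20 211] [ 0.51849144 -0.09669319  0.108     ]
ptr [313.5        286.68421053] [310 281   8  11  76] [ 0.36172308 -0.04767296  0.011     ]
1.525617
```

View pics/scene_crop.png

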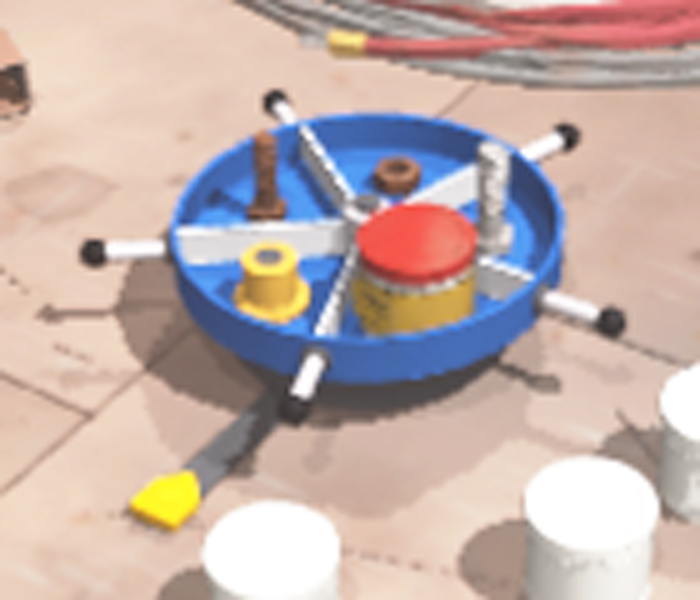

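View pics/top_crop.png

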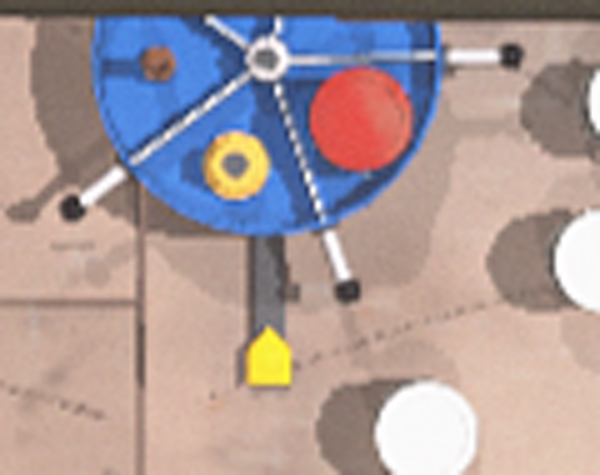

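```bash
python3 - <<'E'
from h import *
from scipy.optimize import least_squares
c=cams.capture("top"); s=cams.capture("scene")
top=lambda a,z:onplane(c,(a[0]/5+260-.4,a[1]/5+215-.4),z)
sc=lambda a,z:onplane(s,(a[0]/5+240-.4,a[1]/5+190-.4),z)
T=np.array([top(a,.059) for a in((511,55),(347,290),(73,208))]);
S=np.array([sc(a,.059) for a in((610,321),(294,406),(94,252),(276,101),(567,136))])
for n,K in(("top",T),("scene",S)):
    f=lambda p:np.concatenate([[K[i,0]-p[0]-.16*np.cos(p[2]-1.2566*i),K[i,1]-p[1]-.16*np.sin(p[2]-1.2566*i)] for i in range(len(K))])
    r=least_squares(f,[.55,-.05,-1.5]); print(n,r.x,np.abs(r.fun).max()*1e3)
print("hub",top((267,60),.075),"lid",top((361,120),.108),sc((417,245),.108),"ptr",top((269,358),.011),sc((168,500),.011))
for w in((588+0,0),): pass
for uv in((388,235),(381,267),(345,301),(431,263)): print(uv,onplane(c,uv,.06))
print(top((269,326),.011),top((269,384),.011))
E
```

```text
top [ 0.56155853 -0.04539072 -1.54496056] 0.5661770653984377
scene [ 0.56045901 -0.04815369 -1.54689419] 1.472121258499215
hub [ 0.56071587 -0.04502186  0.075     ] lid [ 0.52062604 -0.10519269  0.108     ] [ 0.51152121 -0.11448062  0.108     ] ptr [ 0.36334749 -0.04732718  0.011     ] [ 0.35598224 -0.05372003  0.011     ]
(388, 235) [ 0.53525172 -0.29220701  0.06      ]
(381, 267) [ 0.42994969 -0.26894619  0.06      ]
(345, 301) [ 0.31858437 -0.15084966  0.06      ]
(431, 263) [ 0.44386553 -0.43335794  0.06      ]
[ 0.38484963 -0.04721445  0.011     ] [ 0.34590164 -0.04741895  0.011     ]
```

The crop confirms the choice: red lid, yellow band, in the compartment between the spokes at about -160° and -88°. The axis is at (0.561,-0.046), the tin at about -124°, and the pointer at -179.4°. It needs about -55° (clockwise). I'll push the spoke at -160° from its right side, with the fingers shut and low over clear table.

```bash
cat >> h.py <<'E'
AX=np.array([.561,-.0463]); 
def pose(th,off,z,r=.137,flip=1):
    """th spoke angle rad; off = tangential distance behind (ccw side) of spoke line when pushing clockwise"""
    u=np.array([np.cos(th),np.sin(th)]); t=np.array([np.sin(th),-np.cos(th)])
    p=AX+r*u-off*t; x=np.array([0,0,-1.]); y=flip*np.array([t[0],t[1],0]); 
    return np.array([*p,z]),R.from_matrix(np.column_stack([x,y,np.cross(x,y)])).as_rotvec()
E
python3 - <<'E'
from h import *
s0=np.deg2rad(-160.5)
for f in(1,-1):
  for d in(0,-30,-57):
    for off,z in((.042,.22),(.0225,.052)):
      print(f,d,z,inverse_kinematics(*pose(s0+np.deg2rad(d),off,z,flip=f)))
E
```

```text
1 0 0.22 [-3.40631463e-01 -1.28750002e-01  2.05675288e+00 -4.44089210e-16
  1.21358978e+00 -2.25176699e+00]
1 0 0.052 [-3.07152238e-01  4.93187218e-02  2.23328418e+00 -4.44089210e-16
  8.58989756e-01 -2.21828777e+00]
1 -30 0.22 [-2.07360713e-01 -2.17059056e-01  2.13042854e+00 -4.44089210e-16
  1.22822317e+00 -1.59489747e+00]
1 -30 0.052 [-1.61271507e-01 -6.99129180e-03  2.29102106e+00 -4.44089210e-16
  8.57562890e-01 -1.54880826e+00]
1 -57 0.22 [-0.04952352 -0.20954594  2.12444411  0.          1.22669449 -0.96582138]
1 -57 0.052 [-1.28858082e-02  2.14174719e-02  2.26236678e+00 -4.44089210e-16
  8.57808403e-01 -9.29183666e-01]
-1 0 0.22 [-3.40631463e-01 -1.28750002e-01  2.05675288e+00 -4.44089210e-16
  1.21358978e+00  8.89825660e-01]
-1 0 0.052 [-3.07152238e-01  4.93187218e-02  2.23328418e+00 -4.44089210e-16
  8.58989756e-01  9.23304885e-01]
-1 -30 0.22 [-2.07360713e-01 -2.17059056e-01  2.13042854e+00 -8.88178420e-16
  1.22822317e+00  1.54669519e+00]
-1 -30 0.052 [-1.61271507e-01 -6.99129180e-03  2.29102106e+00 -8.88178420e-16
  8.57562890e-01  1.59278439e+00]
-1 -57 0.22 [-4.95235192e-02 -2.09545942e-01  2.12444411e+00  4.44089210e-16
  1.22669449e+00  2.17577128e+00]
-1 -57 0.052 [-1.28858082e-02  2.14174719e-02  2.26236678e+00  4.44089210e-16
  8.57808403e-01  2.21240899e+00]
```

```bash
python3 - <<'E'
from h import *
s0=np.deg2rad(-160.5)
manip.set_gripper(0.0)
p,r=pose(s0,.042,.20,flip=-1)
manip.move_pose(p,r); print(manip.state()["clock"],manip.state()["tool_pos"],p)
c=cams.capture("wrist"); cv2.imwrite("pics/w1.png",c["image"])
c=cams.capture("scene"); cv2.imwrite("pics/s1.png",cv2.resize(c["image"][150:340,200:440],None,fx=3.3,fy=3.15))
E
```

```text
4.4333 [ 0.44621348 -0.13115197  0.20009308] [ 0.445878   -0.13162248  0.2       ]
```

View pics/w1.png

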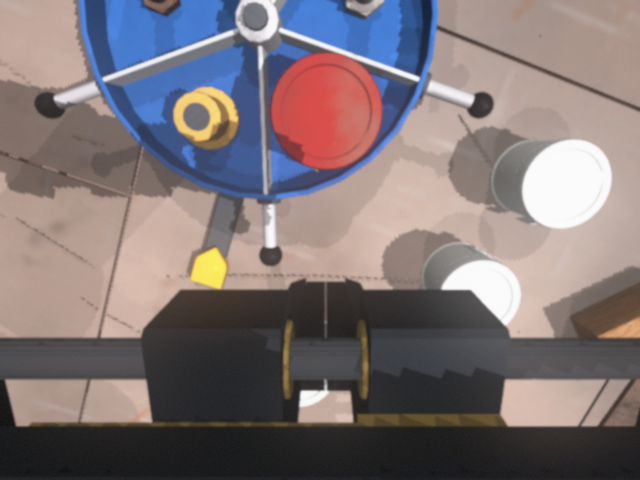

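View pics/s1.png

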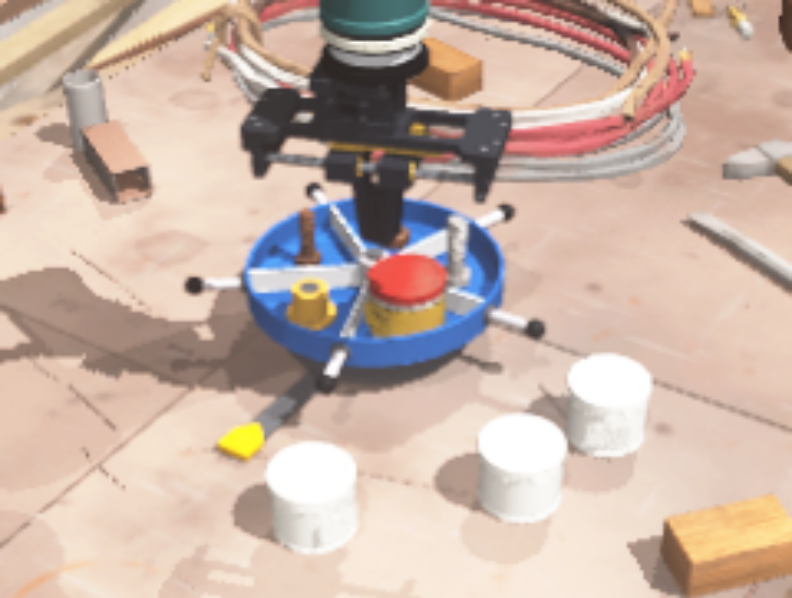

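Fingers are shut, and the wrist view has the spoke knob at (270,255) and the tin lid at (325,110). I'll check the tip's projected pixel and then descend in stages.

```bash
python3 - <<'E'
from h import *
c=cams.capture("scene"); print((project(c,manip.state()["tool_pos"])-[200,150])*[3.3,3.15])
s0=np.deg2rad(-160.5)
p,r=pose(s0,.042,.052,flip=-1)
manip.move_linear(p,rate=.1,rot=r); s=manip.state(); print(s["clock"],s["tool_pos"],p,s["contact_force"])
c=cams.capture("scene"); cv2.imwrite("pics/s2.png",cv2.resize(c["image"][150:340,200:440],None,fx=3.3,fy=3.15))
E
```

```text
[376.14478908 233.19227435]
6.2167 [ 0.44652057 -0.13183569  0.05268271] [ 0.445878   -0.13162248  0.052     ] [1.11825529e+00 9.19757113e-04 9.32940079e-01]
```

View pics/s2.png

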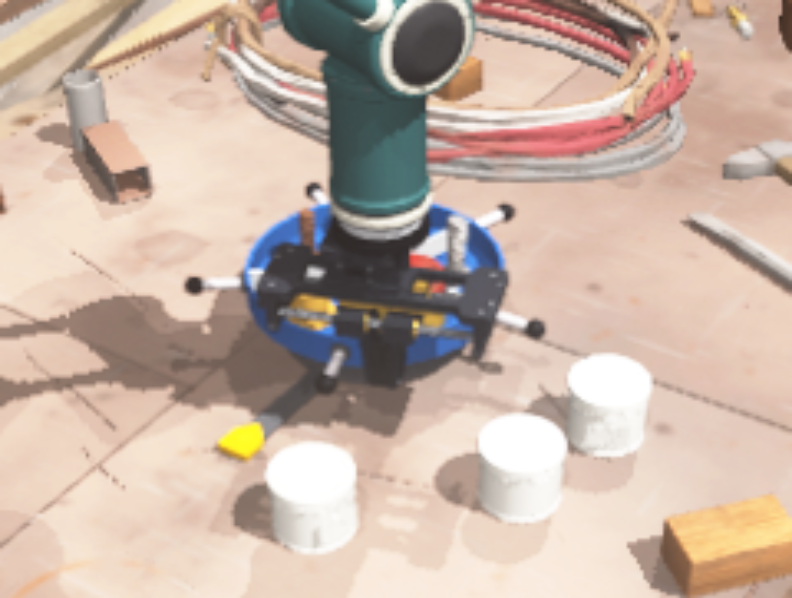

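The fingertips sit just right of the near spoke, outside the rim and touching nothing. Next is the push.

```bash
python3 - <<'E'
from h import *
s0=np.deg2rad(-160.5)
p,r=pose(s0,.026,.052,flip=-1); manip.move_linear(p,rate=.03,rot=r)
for d in (-8,-16,-24,-32,-40,-48,-55):
    p,r=pose(s0+np.deg2rad(d),.0235,.052,flip=-1); manip.move_linear(p,rate=.04,rot=r)
    s=manip.state(); print(d,round(s["clock"],2),(s["tool_pos"]-p).round(4),s["contact_force"].round(2))
    if np.linalg.norm(s["contact_force"])>12: print("STOP"); break
c=cams.capture("wrist"); cv2.imwrite("pics/w3.png",c["image"])
c=cams.capture("top"); cv2.imwrite("pics/t3.png",cv2.resize(c["image"][215:310,260:380],None,fx=5,fy=5,interpolation=cv2.INTER_CUBIC))
E
```

```text
-8 7.65 [-0.     -0.0001  0.    ] [-0.33  0.4   0.83]
-16 8.28 [ 0.     -0.0001 -0.    ] [-0.6   0.18  0.21]
-24 8.92 [ 0.     -0.0001 -0.    ] [-0.89 -0.39 -0.21]
-32 9.55 [ 0.     -0.0001  0.    ] [-1.32 -0.54 -0.8 ]
-40 10.18 [ 0.     -0.0001 -0.    ] [ 0.87 -0.52  0.21]
-48 10.82 [ 0.     -0.0001 -0.    ] [-1.14 -0.14  0.16]
-55 11.39 [ 0.     -0.0001 -0.    ] [0.11 0.66 0.  ]
```

View pics/w3.png

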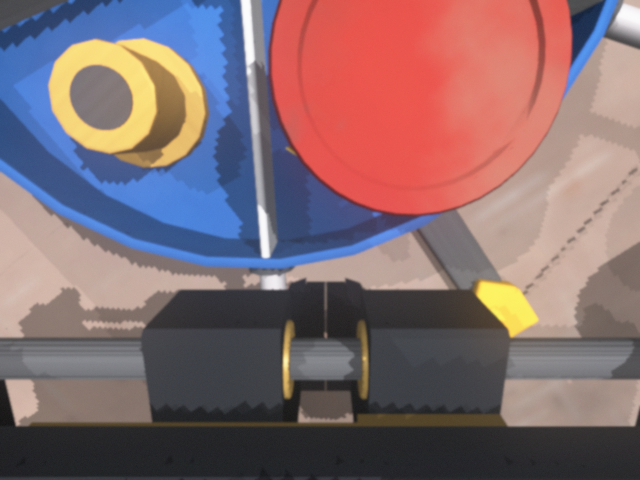

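View pics/t3.png

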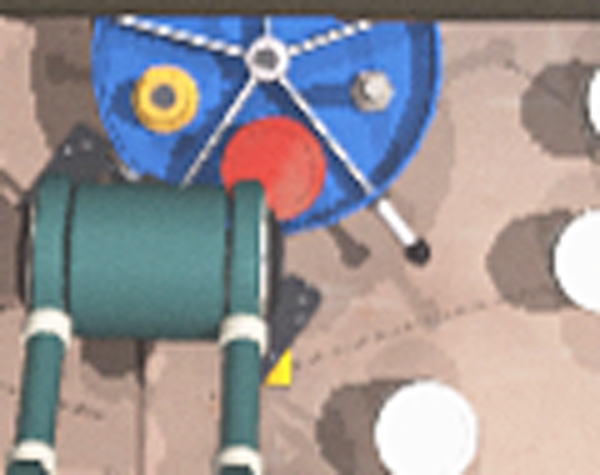

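```bash
python3 - <<'E'
from h import *
c=cams.capture("top")
for a in((273,168),):
    P=onplane(c,(a[0]/5+260-.4,a[1]/5+215-.4),.108); d=P[:2]-AX; print(P,np.hypot(*d),np.rad2deg(np.arctan2(d[1],d[0])))
K=onplane(c,(417/5+259.6,250/5+214.6),.059)[:2]-AX; print("spoke",np.rad2deg(np.arctan2(K[1],K[0])))
s0=np.deg2rad(-160.5)
for d in (-58.5,):
    p,r=pose(s0+np.deg2rad(d),.0235,.052,flip=-1); manip.move_linear(p,rate=.02,rot=r)
c=cams.capture("top")
h=cv2.cvtColor(c["image"],cv2.COLOR_BGR2HSV)
p,r=pose(s0+np.deg2rad(-58.5),.036,.052,flip=-1); manip.move_linear(p,rate=.04,rot=r)
p,r=pose(s0+np.deg2rad(-58.5),.036,.22,r=.145,flip=-1); manip.move_linear(p,rate=.12,rot=r)
j=manip.state()["joint_pos"].copy(); j[0]+=1.0; manip.set_joints(j); s=manip.state(); print(s["clock"],s["tool_pos"])
for n,b in(("top",(215,310,260,380)),("scene",(190,310,240,380))):
    c=cams.capture(n); cv2.imwrite(f"pics/{n}4.png",cv2.resize(c["image"][b[0]:b[1],b[2]:b[3]],None,fx=5,fy=5,interpolation=cv2.INTER_CUBIC))
c=cams.capture("top")
r,st=blob(c,(0,150,60),(8,255,255),(265,218,360,270),((170,150,60),(180,255,255))); print(r,st,onplane(c,r,.108))
y,st=blob(c,(22,150,120),(34,255,255),(300,275,330,300)); print(y,onplane(c,y,.011))
E
```

```text
[ 0.48976893 -0.04924287  0.108     ] 0.0712918330008309 -177.63420553729202
spoke -141.6702905533845
15.6833 [0.21590636 0.36649712 0.21896319]
[310.55450237 246.76303318] [303 239  20  19 211] [ 0.49428865 -0.03761741  0.108     ]
[313.5        286.68421053] [ 0.36172308 -0.04767296  0.011     ]
```

View pics/top4.png

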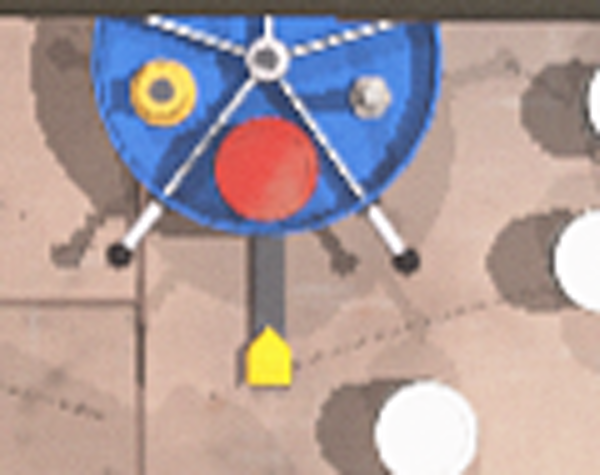

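View pics/scene4.png

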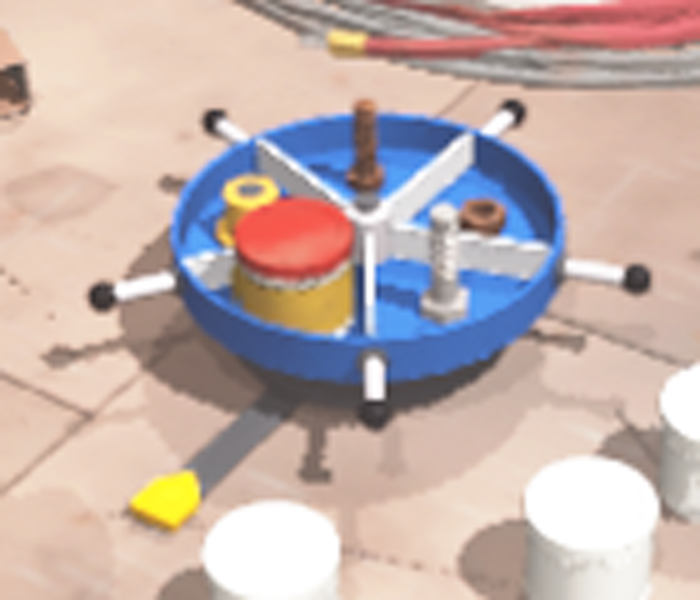

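The tin at crop (266,168) lies on the line from the hub (267,60) to the pointer (269,358), all five things stand upright, and the arm is clear. The partial red mask (211 px of about 320) is biased, so I'll do one numeric check from the outlines before handing in.

```bash
python3 - <<'E'
from h import *
c=cams.capture("top")
f=lambda a,z:onplane(c,(a[0]/5+259.6,a[1]/5+214.6),z)[:2]
T=f((266.5,168),.108);P=f((269,358),.011);u=(P-AX)/np.linalg.norm(P-AX);d=T-AX
print("tin",T,"out",d@u,"side",u[0]*d[1]-u[1]*d[0])
k=[np.rad2deg(np.arctan2(*(f(a,.059)-AX)[::-1]))%360 for a in((405,262),(119,255))]; print(k,"mid",sum(k)/2,"ptr",np.rad2deg(np.arctan2(u[1],u[0]))%360)
s=manip.state(); print(s["clock"],s["contact_force"])
order.close_job()
E
```

```text
tin [ 0.48975    -0.04510562] out 0.07124282889372242 side -0.0015646344277494618
[np.float64(214.34935877463002), np.float64(142.6367003238829)] mid 178.49302954925645 ptr 180.29775826190834
15.8833 [0.09260358 1.47957427 0.0473626 ]
the job is handed in; nothing more can be done
```

I pushed the near spoke about 58° clockwise with the shut fingertips. The red-lidded tin now stands in line with the yellow pointer. I then backed off, lifted clear and handed the job in at 15.9 s; no verdict was reported.

- **Tin position:** the last top view put its centre 71 mm out from the axis and about 1.6 mm off the pointer line (limit 15 mm). The middle of its compartment, from the two neighbouring knobs, agreed to within 2°.
- **Contact forces:** readings stayed below 2 N wherever I sampled them, after each push step up to 55°. The final 3.5° push and the back-off were not sampled.
- **Things in the carousel:** all five stand upright in the final pictures.
- **Things on the table:** the white tins look unmoved in the final crops. I did not look again at the wood block, angle offcut, tube offcut or tape roll, but the arm never came near them at table height.
- **Measurements that disagreed:**
  - The automatic red mask caught only part of the lid and put the tin about 9 mm off the line. I discarded that and used the centre read from the whole lid.
  - Scene-camera points differed from the top camera's by up to about 13 mm on the lid at the start and about 10 mm on the pointer, so I relied on the top view.
  - I did not check the carousel's standstill with a second picture.

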